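Put the tooling away at the setup bench

TASK

Put the tooling away: swing the folding hook on the tool board straight out to its stop and then hang the collet spanner on it by its ring, and move every tool holder out of the grey carry tray into an empty pocket of the blue rack, each upright and fully seated, in whatever order suits, without dropping or tipping one over. Leave the holders already in the rack where they stand, and do not disturb the oil bottle, the wooden case or the dial-gauge stand.

Things in the scene. Friction and masses are not known exactly. Their poses are not given: they have to be found in the camera images.
- rack: blue sheet-steel bench rack for tool holders, fixed: 154 x 298 mm, deck top 90 mm above the bench, with 8 round pockets (2 rows of 4, 72 mm apart both ways, bore 34 mm, through the 18 mm deck, open space below). Origin: centre of its underside; z up; pocket centres lie at x = -36 or +36 mm and y = -108, -36, +36 or +108 mm in the rack's frame
- tray: grey plastic carry tray, fixed: 226 x 154 mm, deck top 90 mm above the bench, 6 pockets like the rack's (3 by 2, 72 mm apart) in which the spare tool holders stand. Origin: centre of its underside
- spare0: spare tool holder, upright in the carry tray at the start, or absent; 0.55 kg. Origin: foot of its pull stud, z up. Heights above it, mm: stud 12 dia to 22, taper 18 dia widening to 31 dia at 70, flange 46 dia 70 to 90 (its underside sits on the deck when seated, so the foot is then 20 above the bench), body 29 dia to 115, collet nut 34 dia 115 to 139 (grip here), cutter 12 dia to 164
- spare1: spare tool holder, upright in the carry tray at the start, or absent; 0.55 kg. Origin: foot of its pull stud, z up. Heights above it, mm: stud 12 dia to 22, taper 18 dia widening to 31 dia at 70, flange 46 dia 70 to 90 (its underside sits on the deck when seated, so the foot is then 20 above the bench), body 29 dia to 115, collet nut 34 dia 115 to 139 (grip here), cutter 12 dia to 164
- spare2: spare tool holder, upright in the carry tray at the start, or absent; 0.55 kg. Origin: foot of its pull stud, z up. Heights above it, mm: stud 12 dia to 22, taper 18 dia widening to 31 dia at 70, flange 46 dia 70 to 90 (its underside sits on the deck when seated, so the foot is then 20 above the bench), body 29 dia to 115, collet nut 34 dia 115 to 139 (grip here), cutter 12 dia to 164
- spare3: spare tool holder, upright in the carry tray at the start, or absent; 0.55 kg. Origin: foot of its pull stud, z up. Heights above it, mm: stud 12 dia to 22, taper 18 dia widening to 31 dia at 70, flange 46 dia 70 to 90 (its underside sits on the deck when seated, so the foot is then 20 above the bench), body 29 dia to 115, collet nut 34 dia 115 to 139 (grip here), cutter 12 dia to 164
- spare4: spare tool holder, upright in the carry tray at the start, or absent; 0.55 kg. Origin: foot of its pull stud, z up. Heights above it, mm: stud 12 dia to 22, taper 18 dia widening to 31 dia at 70, flange 46 dia 70 to 90 (its underside sits on the deck when seated, so the foot is then 20 above the bench), body 29 dia to 115, collet nut 34 dia 115 to 139 (grip here), cutter 12 dia to 164
- holder0: tool holder of the same shape as the spares that already stands in a rack pocket; may be absent (that pocket is then empty)
- holder1: tool holder of the same shape as the spares that already stands in a rack pocket; may be absent (that pocket is then empty)
- holder2: tool holder of the same shape as the spares that already stands in a rack pocket; may be absent (that pocket is then empty)
- holder3: tool holder of the same shape as the spares that already stands in a rack pocket; may be absent (that pocket is then empty)
- holder4: tool holder of the same shape as the spares that already stands in a rack pocket; may be absent (that pocket is then empty)
- holder5: tool holder of the same shape as the spares that already stands in a rack pocket; may be absent (that pocket is then empty)
- board: upright blue perforated tool board, fixed: 260 mm wide (its y), 250 mm high, its face looks along its own -x, towards the robot. Origin: centre of the face's lower edge; z up
- hook (a joint): angle (rad) of the folding hook on the board: 0 flat along the board, 1.57 straight out at its stop; opens counter-clockwise seen from above, about a vertical pin; stays where left (0.08 N m friction). A round bar 10 mm thick runs level 95 mm from the pin, centre line 230 mm above the bench, then turns up to 285 mm
- hook_pin (a point): on the hook's pin axis at the height of the bar's centre line (230 mm), 22 mm in front of the board's face; fixed
- hook_tip (a point): top of the hook's upturned end (285 mm above the bench, 35 mm above the board's top edge; 10 mm thick, can be pinched or pushed there); moves with the hook
- hook_arm (a point): on the centre line of the hook's level bar, 50 mm from the pin; its y axis points along the bar to the upturned end, z up; moves with the hook
- spanner: flat steel collet-nut spanner, 8 mm thick, 207 mm long, 0.28 kg: closed ring 68 mm outside, 50 mm inside (small lugs leave 44), handle 22 mm wide. Origin: centre of the ring underside; its -x axis points along the handle, z through the ring. Centre of mass 61 mm from the ring centre along the handle. Lies flat on the bench at the start
- spanner_eye (a point): centre of the spanner's ring, 4 mm above its underside
- spanner_end (a point): on the spanner's handle, 162 mm from the ring's centre, 11 mm from the far end
- oil: bystander: white oil bottle 60 mm dia, 150 mm high; origin under its centre
- case: bystander: wooden gauge-block case 110 x 70 x 34 mm; origin under its centre
- stand: bystander: dial-gauge stand, base 60 x 50 mm, 165 mm high; origin under its centre

How it is judged:
By the outcome, as a careful person would: the job done as asked, in the order asked, and still so for the second after the job is handed in, with the robot touching nothing.
Of holder0, holder1, holder2, holder3, holder4, holder5 only 2 to 3 are there at a start; the rules pass over those that are not, and their reading is None.
Of spare0, spare1, spare2, spare3, spare4 only 3 to 5 are there at a start; the rules pass over those that are not, and their reading is None.
At some moment in a run one of spanner may be knocked a few centimetres aside while the robot is not near it.
It also fails if it takes over 210 s, if anything falls off the work surface, if the arm or the gripper's body presses on something with over 40 N, if the wrist force passes 120 N, or if a joint passes its speed limit or range.

ROBOT

A 7-joint arm with a two-finger parallel gripper is mounted at the origin on the work surface. World frame = base frame: x ahead of the robot, y to its left, z up, the work surface at z = 0. Lengths are in mm, angles in rad, forces in N, time in s.
With the tool pointing down it reaches from about 400 to 875 mm from the base axis. Payload 19.3 kg.
Tool frame: the origin (TCP) lies at the very end of the fingers, on their centre line; the grasp point (between the pads) lies 19 mm behind it (grip_point_offset is the z of the grasp point in the tool frame, in mm); z points along the fingers, y is the line along which they close (so a half turn about z gives the same grasp; the last joint's range is limited). The gripper opens to 85 mm and grips with 20 to 120 N. Pads are 22 mm wide; open, the fingers measure 114 mm over their backs; the gripper's body (76 mm by 85 mm) begins 54 mm behind the grasp point. The pads swing forward as they close: fully open they stand 13 mm farther back than shut.
Start: joints at [1.233, 0.521, -0.036, 1.599, 0.021, 1.021, -0.113], TCP at [165.353, -602.721, 231.291] pointing down, gripper open.
Joint ranges: [-2.91, 2.91], [-0.3, 2.13], [-1.5, 1.42], [0.17, 2.43], [-1.26, 4.41], [0.16, 1.93], [-2.52, 2.52]. Speed limits (rad/s): [1.89, 1.89, 2.39, 2.39, 3.01, 3.01, 3.01].

INTERFACE

Orientations are given as a 3x3 rotation matrix whose columns are the frame's x, y, z axes.
In Python, from workcell import movep, movel, goto_joints, open_gripper, clamp, wait, inverse_kinematics, read_state, camera, PlanningError, finish_job, grip_point_offset gives the robot as it stands. Calls block until the motion is done:
- movep(position, orientation): joint-space move of the TCP to a pose.
- movel(position, frame=None, max_speed=150, guard=None): straight line of the TCP; frame=None keeps the orientation; max_speed is the mean speed in mm/s. With guard (N) it stops when the force on the tool has changed by that much, and returns True; else False.
- goto_joints(angles): joint-space move.
- open_gripper() and clamp(): open the fingers fully, or close them until they stop; the grip force is fixed at half the most.
- wait(seconds).
- inverse_kinematics(position, orientation): joint angles nearest the present ones, or None.
- read_state(): the state.
- camera(name): name is "scene" or "top" or "wrist"; returns a dict with "image" (400x640x3 uint8, blue, green, red), "range_z" (400x640 float32, mm along the optical axis (not along the pixel's ray), 0 where there is no reading), "fx", "fy", "cx", "cy" (pixels), "cam_to_world" (4x4, takes a point from camera to world coordinates). Camera axes: x right, y up, looking along -z (the intrinsics and any distortion apply to the point x, -y, -z); pixel columns grow to the right and rows downward; lengths in mm; the calibration is good to about 2 mm. A picture is of the moment at which its call begins.
A pose or a line that the arm cannot do raises PlanningError and nothing moves.
- finish_job(): hands the job in; it is judged then, once.
The state is a dict: "time": time; "qpos": joint angles; "qvel": joint speeds; "joint_efforts": joint torques, N m; "eef_pos": TCP position; "tool_rot": TCP orientation; "ft_force": force on the tool from outside, world axes, zero at the start; "torque": the same for the moment, N m; "finger_gap": finger opening in mm; "gripper_force": force on a finger pad.
Only numpy, scipy, OpenCV 4.12 (cv2) and the standard library are available. Lean on these libraries where they do the work, as an engineer would, in place of code of your own. Each camera call takes 0.05 s, during which the arm holds its last target. There are 200 camera calls.

## Working session

There is one attempt and no reset: what is moved stays moved. The work goes in short steps, each a Python script; the robot and the scene stay as the last script left them, time stands still between calls to the robot, and variables do not carry over. Pictures are saved under pics/ and viewed, at most 14 in all, crops included, and the job is handed in when it is done.

```bash
ls; mkdir -p pics; python3 - <<'E'
from workcell import *
import cv2,numpy as np
for n in("scene","top"):
    c=camera(n);cv2.imwrite(f"pics/{n}0.png",c["image"]);np.savez(f"{n}0.npz",**c)
    print(n,c["fx"],c["fy"],c["cx"],c["cy"],[k for k in c],np.round(c["cam_to_world"],3).tolist())
print(grip_point_offset,read_state())
E
```

```text
pics
scene 518.1886820288186 518.1886820288186 318.8821156502634 208.27822694284333 ['image', 'range_z', 'fx', 'fy', 'cx', 'cy', 'cam_to_world'] [[0.706, -0.586, 0.398, 1127.001], [0.708, 0.58, -0.403, -545.355], [0.005, 0.566, 0.824, 1327.308], [0.0, 0.0, 0.0, 1.0]]
top 387.22228481718537 387.22228481718537 324.1051613038933 199.87736961753723 ['image', 'range_z', 'fx', 'fy', 'cx', 'cy', 'cam_to_world'] [[-0.053, 0.978, -0.204, 348.962], [-0.999, -0.051, 0.012, -3.969], [0.001, 0.204, 0.979, 1303.875], [0.0, 0.0, 0.0, 1.0]]
-18.700000000000003 {'time': 0.1, 'qpos': array([ 1.23280025,  0.52194982, -0.0363418 ,  1.59991956,  0.02120563,
        1.02108542, -0.11282272]), 'qvel': array([ 0.00210521, -0.00171401, -0.00080462, -0.00099645,  0.00062714,
        0.00079044, -0.00093901]), 'joint_efforts': array([ 3.10665593e-03, -9.28502512e+01,  1.98423408e+00, -3.70533299e+01,
        1.81485701e-02,  5.43477800e-03, -3.88726150e-06]), 'eef_pos': array([ 165.28021959, -602.45733817,  230.79723903]), 'tool_rot': array([[ 9.64361392e-01,  2.64588365e-01, -3.20156762e-04],
       [ 2.64588551e-01, -9.64360953e-01,  9.23075330e-04],
       [-6.45116879e-05, -9.74888024e-04, -9.99999523e-01]]), 'ft_force': array([ 0.14182851, -0.1732007 ,  1.19623349]), 'torque': array([-0.04369085, -0.00831278,  0.00014811]), 'gripper_force': 0.0, 'finger_gap': 85.60140245650977}
```

View pics/scene0.png

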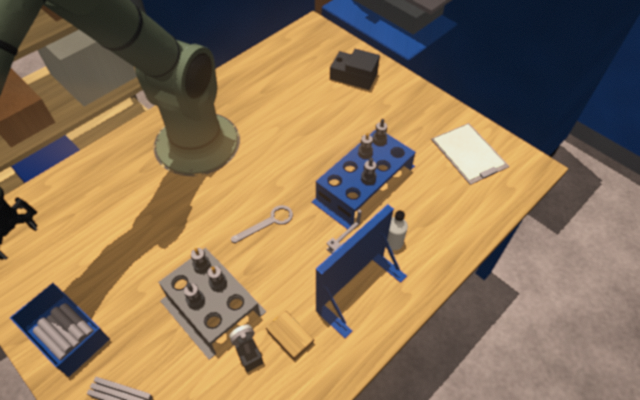

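View pics/top0.png

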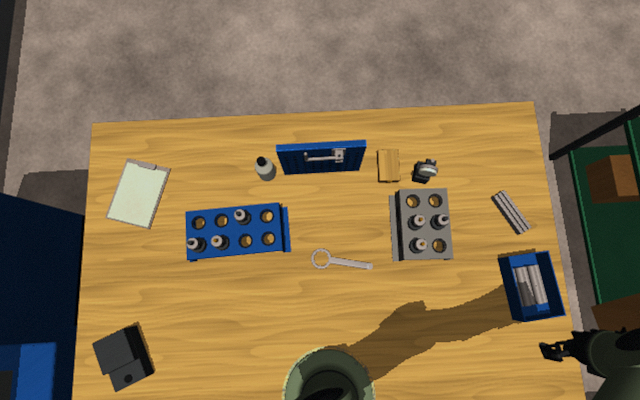

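The scene shows the rack (blue, scene ~(365,170)) holding 3 holders and the tray (~(210,300)) holding 3 spares. The spanner lies at ~(265,225), and the board at ~(355,265) has its hook folded flat. In the top view the empty rack pockets are near (199,222), (221,220), (268,216), (246,240) and (267,239). The spanner ring is at (320,258), and the hook runs from (308,159) to (340,153).

```bash
cat > h.py <<'E'
from workcell import *
import cv2,numpy as np
def cloud(c):
    z=c["range_z"];v,u=np.mgrid[:z.shape[0],:z.shape[1]]
    P=np.stack([(u-c["cx"])/c["fx"]*z,-(v-c["cy"])/c["fy"]*z,-z],-1)
    T=c["cam_to_world"];W=P@T[:3,:3].T+T[:3,3];W[z==0]=np.nan;return W
def ray(c,uv,h):
    "pixels -> world points on plane z=h"
    uv=np.atleast_2d(uv).astype(float);T=c["cam_to_world"]
    d=np.c_[(uv[:,0]-c["cx"])/c["fx"],-(uv[:,1]-c["cy"])/c["fy"],-np.ones(len(uv))]@T[:3,:3].T
    return T[:3,3]+d*((h-T[2,3])/d[:,2:])
def snap(n,tag):
    c=camera(n);cv2.imwrite(f"pics/{tag}.png",c["image"]);np.savez(f"{tag}.npz",**c);return c
def down(yaw):
    "tool down; tool y (closing line) along yaw in world"
    c,s=np.cos(yaw),np.sin(yaw)
    return np.array([[s,c,0],[-c,s,0],[0,0,-1.]])
E
python3 - <<'E'
from h import *
for n in("scene0","top0"):
    c=np.load(n+".npz");W=cloud(c);im=c["image"];hsv=cv2.cvtColor(im,cv2.COLOR_BGR2HSV)
    ok=np.isfinite(W[...,2]);Z=np.nan_to_num(W[...,2]);X,Y=np.nan_to_num(W[...,0]),np.nan_to_num(W[...,1])
    bench=ok&(X>300)&(X<700)&(abs(Y)<400);print(n,"bench z",np.median(Z[bench]))
    blue=(hsv[...,0]>100)&(hsv[...,0]<130)&(hsv[...,1]>120)&(X>300)&(X<1000)
    grey=(hsv[...,1]<70)&(X>300)&(X<1000)
    for nm,m in(("blue deck",blue&(Z>82)&(Z<98)&(Y>50)),("grey deck",grey&(Z>82)&(Z<98)&(Y<-50)),("tops",(Z>135)&(Z<200)&(X>350)&(X<950)&(abs(Y)<600)),("spanner",grey&(abs(Z)<25)&(X<650)&(abs(Y)<250)),("board",blue&(Z>100)&(Z<262))
      ,("hook",grey&(Z>200)&(Z<300))):
        k,l,s,ce=cv2.connectedComponentsWithStats(m.astype(np.uint8))
        for i in range(1,k):
            if s[i,4]<(15 if nm in("tops","hook") else 60):continue
            q=W[l==i];r=cv2.minAreaRect(q[:,:2].astype(np.float32));p=q
            print(nm,s[i,4],"pix",ce[i].round(),"mean",p.mean(0).round(),"min",p.min(0).round(),"max",p.max(0).round(),"rect",np.round(r[0]),np.round(r[1]),round(r[2],1))
E
```

```text
scene0 bench z 2.9092806321000353
blue deck 527 pix [550.  32.] mean [ 570. 1256.   90.] min [ 301. 1214.   82.] max [ 753. 1601.   98.] rect [ 617. 1301.] [589. 294.] 39.4
blue deck 2007 pix [365. 174.] mean [538. 250.  91.] min [449. 122.  82.] max [606. 421.  98.] rect [523. 272.] [152. 299.] 3.1
grey deck 3259 pix [209. 298.] mean [ 528. -342.   90.] min [ 398. -415.   82.] max [ 629. -258.   98.] rect [ 513. -335.] [156. 229.] 88.7
tops 142 pix [381. 127.] mean [483. 374. 158.] min [462. 358. 136.] max [497. 397. 187.] rect [481. 377.] [34. 36.] 49.0
tops 133 pix [366. 141.] mean [487. 302. 158.] min [467. 288. 135.] max [501. 322. 185.] rect [485. 303.] [34. 32.] 31.2
tops 150 pix [369. 166.] mean [562. 234. 159.] min [542. 220. 136.] max [577. 252. 189.] rect [559. 235.] [35. 31.] 23.3
tops 93 pix [399. 215.] mean [729. 170. 148.] min [714. 156. 135.] max [741. 186. 156.] rect [726. 173.] [26. 30.] 53.1
tops 868 pix [353. 252.] mean [725.  -9. 167.] min [ 720. -148.  135.] max [745. 115. 200.] rect [732. -16.] [ 25. 263.] 0.0
tops 180 pix [197. 255.] mean [ 446. -300.  158.] m
[... 2990 characters left out ...]
max [498. 394. 188.] rect [479. 377.] [34. 34.] 79.0
tops 128 pix [421. 244.] mean [ 441. -295.  158.] min [ 425. -315.  137.] max [ 458. -280.  184.] rect [ 441. -297.] [35. 33.] 20.2
spanner 224 pix [392. 231.] mean [ 502. -244.    3.] min [ 404. -250.   -6.] max [ 622. -236.   11.] rect [ 513. -245.] [ 14. 218.] 88.8
spanner 392 pix [341. 261.] mean [408. -63.   7.] min [ 382. -166.   -5.] max [453.  35.  15.] rect [418. -66.] [202.  63.] 86.8
board 1510 pix [319. 152.] mean [723. -10. 206.] min [ 717. -143.  101.] max [740. 114. 257.] rect [729. -15.] [ 23. 257.] 0.3
hook 270 pix [329. 155.] mean [701. -38. 239.] min [687. -85. 202.] max [721.  34. 284.] rect [706. -25.] [120.  33.] 87.7
```

Both cameras agree within 2–3 mm:

| Item | Position | Angle |
|---|---|---|
| Rack | (520,272) | 2.9° |
| Tray | (512,-335) | -1.4° |
| Board face | x≈720 | – |
| Hook pin | ≈(698,-62) | – |

I'll do the holders first, while the hook is still folded and out of the way. Next I refine the pockets and nuts from the wrist camera.

```bash
cat >> h.py <<'E'
def Rz(a): return np.array([[np.cos(a),-np.sin(a)],[np.sin(a),np.cos(a)]])
RACK=np.array([520.,272.]),np.radians(2.9); TRAY=np.array([512.,-335.]),np.radians(-1.4)
def pocket(base,x,y): return base[0]+Rz(base[1])@[x,y]
ALL={(x,y):None for x in(-36,36) for y in(-108,-36,36,108)}
def refine_holes(c,nom,h=90):
    W=cloud(c);v,u=np.mgrid[:400,:640];P=ray(c,np.c_[u.ravel(),v.ravel()],h)[:,:2];z=W[...,2].ravel()
    for n in nom:
        s=P[(np.hypot(*(P-n).T)<24)&(z<h-4)]
        if len(s)>100:
            (x,y),r=cv2.minEnclosingCircle(s.astype(np.float32));print("hole",n.round(1),"->",s.mean(0).round(1),(round(x,1),round(y,1)),"r",round(r,1),len(s))
def refine_nuts(c,nom):
    W=cloud(c).reshape(-1,3)
    for n in nom:
        s=W[(np.hypot(*(W[:,:2]-n).T)<30)&(abs(W[:,2]-159)<4)]
        if len(s)>40:
            (x,y),r=cv2.minEnclosingCircle(s[:,:2].astype(np.float32));print("nut",n.round(1),"->",s.mean(0).round(1),(round(x,1),round(y,1)),"r",round(r,1),len(s))
E
python3 - <<'E'
from h import *
def look(tag,base,xy,nom):
    movep([xy[0],xy[1],420],down(np.pi/2));c=snap("wrist",tag)
    T=c["cam_to_world"];print(tag,read_state()["time"],"cam",T[:3,3].round(),"axis",(-T[:3,2]).round(2))
    W=cloud(c);m=abs(W[...,2]-90)<8
    for nm,f in(("deck",m),):
        k,l,s,ce=cv2.connectedComponentsWithStats(f.astype(np.uint8));i=1+np.argmax(s[1:,4]);q=W[l==i]
        print("deck z",np.median(q[:,2]).round(1),cv2.minAreaRect(q[:,:2].astype(np.float32)))
    refine_holes(c,nom);refine_nuts(c,nom)
look("w_tray",TRAY,TRAY[0]-[60,0],[pocket(TRAY,x,y) for x in(-72,0,72) for y in(-36,36)])
look("w_rack",RACK,RACK[0]-[60,0],[pocket(RACK,*k) for k in ALL])
E
```

```text
Traceback (most recent call last):
  File "scipy/spatial/transform/_rotation.pyx", line 1143, in scipy.spatial.transform._rotation.Rotation.from_matrix
ValueError: Non-positive determinant (left-handed or null coordinate frame) in rotation matrix 0: [[ 1.000000e+00  6.123234e-17  0.000000e+00]
 [-6.123234e-17  1.000000e+00  0.000000e+00]
 [ 0.000000e+00  0.000000e+00 -1.000000e+00]].
```

```bash
sed -i 's/np.array(\[\[s,c,0\],\[-c,s,0\]/np.array([[-s,c,0],[c,s,0]/' h.py
cat > look.py <<'E'
from h import *
def look(tag,base,xy,nom,yaw):
    movep([xy[0],xy[1],420],down(yaw));c=snap("wrist",tag)
    T=c["cam_to_world"];print(tag,read_state()["time"],"cam",T[:3,3].round(),"axis",(-T[:3,2]).round(2))
    W=cloud(c);m=abs(W[...,2]-90)<8
    k,l,s,ce=cv2.connectedComponentsWithStats(m.astype(np.uint8));i=1+np.argmax(s[1:,4]);q=W[l==i]
    print("deck z",np.median(q[:,2]).round(1),cv2.minAreaRect(q[:,:2].astype(np.float32)))
    refine_holes(c,nom);refine_nuts(c,nom)
E
python3 - <<'E'
from look import *
look("w_tray",TRAY,TRAY[0]-[40,0],[pocket(TRAY,x,y) for x in(-72,0,72) for y in(-36,36)],-np.pi/2)
look("w_rack",RACK,RACK[0]-[40,0],[pocket(RACK,*k) for k in ALL],-np.pi/2)
E
```

```text
w_tray 1.7917 cam [ 541. -336.  561.] axis [-0.27  0.   -0.96]
deck z 89.5 ((512.4466552734375, -335.0924072265625), (154.24041748046875, 226.66773986816406), 88.43584442138672)
hole [ 439.1 -369.2] -> [ 440.6 -368.9] (440.3, -368.7) r 17.1 383
hole [ 583.1 -372.7] -> [ 583.6 -372.7] (583.5, -372.8) r 17.3 501
hole [ 584.9 -300.8] -> [ 585.5 -301.3] (585.4, -301.2) r 17.2 496
nut [ 440.9 -297.3] -> [ 442.9 -297.7  158.1] (442.0, -297.1) r 18.1 449
nut [ 511.1 -371. ] -> [ 512.3 -370.5  158.1] (511.7, -371.2) r 18.1 490
nut [ 512.9 -299. ] -> [ 514.1 -299.6  158.2] (513.6, -299.3) r 18.1 517
w_rack 4.0167 cam [550. 271. 562.] axis [-0.27 -0.   -0.96]
deck z 89.5 ((521.1415405273438, 273.8752746582031), (154.7135009765625, 298.8562316894531), 2.7529356479644775)
hole [489.5 162.3] -> [491.2 164.9] (491.1, 165.1) r 17.1 404
hole [485.9 234.2] -> [487.8 236.4] (487.7, 236.3) r 17.2 412
hole [561.4 166. ] -> [562.6 168.2] (562.5, 168.1) r 17.2 466
hole [554.1 309.8] -> [555.8 311.1] (555.7, 311.1) r 17.2 461
hole [550.5 381.7] -> [552.4 382.7] (552.3, 382.7) r 17.0 454
nut [482.2 306.1] -> [484.6 307.5 158.1] (484.2, 308.3) r 18.3 479
nut [478.6 378. ] -> [481.8 377.7 158.1] (480.3, 379.9) r 18.3 423
nut [557.8 237.9] -> [559.2 239.9 158.2] (559.1, 239.3) r 18.1 525
```

View pics/w_rack.png

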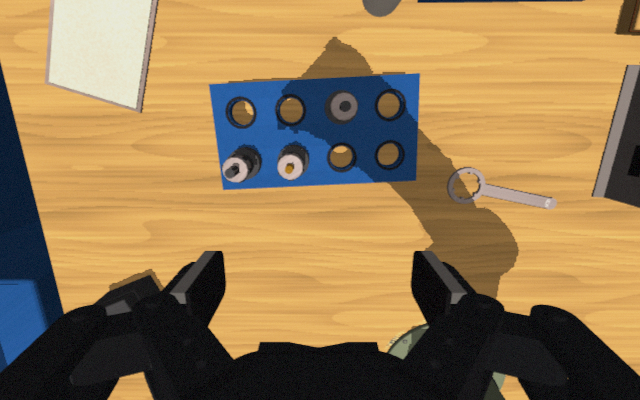

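The wrist view shows the empty pockets (lower right (341,157) and (389,155), upper right (390,104), upper left (241,112) and (291,110)) and occupied ones at (240,165), (291,162) and (343,106). The spanner ring is at (465,185). Deck height and pocket radii match what they should be, so I'm moving the first holder.

```bash
cat > mv.py <<'E'
from h import *
R=down(-3*np.pi/4); ZG=128.5; ZT=330
def transfer(src,dst):
    s=read_state()["eef_pos"]
    movep([src[0],src[1],ZT],R); movel([src[0],src[1],ZG],max_speed=200,guard=15)
    clamp(); g=read_state(); print("gap",g["finger_gap"].round(1),"z",g["eef_pos"].round(1))
    movel([src[0],src[1],ZT],max_speed=200); g=read_state();print("lift gap",g["finger_gap"].round(1),g["ft_force"].round(1))
    movel([dst[0],dst[1],ZT],max_speed=250); movel([dst[0],dst[1],215],max_speed=200)
    hit=movel([dst[0],dst[1],ZG+1],max_speed=60,guard=12); g=read_state();print("hit",hit,g["eef_pos"].round(1),g["ft_force"].round(1))
    return hit
def release():
    open_gripper(); p=read_state()["eef_pos"]; movel([p[0],p[1],ZT],max_speed=200); print("t",read_state()["time"])
E
python3 - <<'E'
from mv import *
hit=transfer((513.8,-299.3),(487.7,236.3))
if not hit or read_state()["eef_pos"][2]<ZG+5: release()
E
```

```text
Traceback (most recent call last):
  File "mv.py", line 6, in transfer
    clamp(); g=read_state(); print("gap",g["finger_gap"].round(1),"z",g["eef_pos"].round(1))
                                         ^^^^^^^^^^^^^^^^^^^^^
AttributeError: 'float' object has no attribute 'round'
```

```bash
sed -i 's/g\["finger_gap"\].round(1)/round(g["finger_gap"],1)/g; s/def transfer(src,dst):/def transfer(src,dst,held=False):/; s/^    movep(\[src\[0\],src\[1\],ZT\],R); movel/    if not held: movep([src[0],src[1],ZT],R); movel/' mv.py; sed -n 3,12p mv.py
python3 - <<'E'
from mv import *
hit=transfer((513.8,-299.3),(487.7,236.3),True)
if not hit or read_state()["eef_pos"][2]<ZG+5: release()
E
```

```text
def transfer(src,dst,held=False):
    s=read_state()["eef_pos"]
    if not held: movep([src[0],src[1],ZT],R); movel([src[0],src[1],ZG],max_speed=200,guard=15)
    clamp(); g=read_state(); print("gap",round(g["finger_gap"],1),"z",g["eef_pos"].round(1))
    movel([src[0],src[1],ZT],max_speed=200); g=read_state();print("lift gap",round(g["finger_gap"],1),g["ft_force"].round(1))
    movel([dst[0],dst[1],ZT],max_speed=250); movel([dst[0],dst[1],215],max_speed=200)
    hit=movel([dst[0],dst[1],ZG+1],max_speed=60,guard=12); g=read_state();print("hit",hit,g["eef_pos"].round(1),g["ft_force"].round(1))
    return hit
def release():
    open_gripper(); p=read_state()["eef_pos"]; movel([p[0],p[1],ZT],max_speed=200); print("t",read_state()["time"])
gap 32.8 z [ 513.8 -299.7  129. ]
lift gap 32.4 [ 0.5  0.3 -6.2]
hit False [487.8 236.4 129.8] [ 0.6  0.  -5.5]
t 19.35
```

```bash
python3 - <<'E'
from mv import *
from look import *
ok=True
for s,d in(((442.2,-297.2),(491.1,165.1)),((511.9,-371.0),(562.5,168.1))):
    hit=transfer(s,d)
    if not hit or read_state()["eef_pos"][2]<ZG+5: release()
    else: ok=False;break
if ok: look("w_rack2",RACK,RACK[0]-[40,0],[pocket(RACK,*k) for k in ALL],-np.pi/2)
E
```

```text
gap 32.9 z [ 442.2 -297.6  128.9]
lift gap 32.4 [-0.4  0.  -4.6]
hit False [491.2 165.2 129.8] [ 0.9  0.4 -5.5]
t 30.1583
gap 32.3 z [ 511.9 -371.4  129. ]
lift gap 32.4 [ 0.1 -0.  -4.7]
hit False [562.7 168.1 129.8] [ 0.7 -0.4 -5.1]
t 41.2833
w_rack2 42.0167 cam [550. 271. 561.] axis [-0.27 -0.   -0.96]
deck z 89.5 ((521.199951171875, 273.8590087890625), (154.7957763671875, 298.7257995605469), 2.6878645420074463)
hole [554.1 309.8] -> [555.8 311.2] (555.6, 311.3) r 17.3 461
hole [550.5 381.7] -> [552.3 382.7] (552.2, 382.9) r 17.2 461
nut [489.5 162.3] -> [491.4 166.6 158.2] (490.9, 165.3) r 18.2 480
nut [485.9 234.2] -> [488.4 237.  158.2] (487.7, 236.8) r 18.2 485
nut [482.2 306.1] -> [484.6 307.6 158.1] (483.8, 308.0) r 18.3 491
nut [478.6 378. ] -> [481.7 378.  158.1] (480.4, 380.0) r 18.3 427
nut [561.4 166. ] -> [562.3 170.  158.2] (562.4, 168.2) r 18.2 508
nut [557.8 237.9] -> [559.  239.9 158.2] (558.9, 239.5) r 18.2 535
```

All six holders read the same nut height (158.2), so every one is seated. Next is the hook: a close wrist look to measure it.

```bash
python3 - <<'E'
from h import *
movep([600,-20,430],down(-np.pi/2));c=snap("wrist","w_hook");W=cloud(c)
im=c["image"];hsv=cv2.cvtColor(im,cv2.COLOR_BGR2HSV);Z=W[...,2]
m=(hsv[...,1]<90)&(Z>215)&(Z<300)&(W[...,0]>640)&(W[...,0]<716)
k,l,s,ce=cv2.connectedComponentsWithStats(m.astype(np.uint8))
for i in range(1,k):
    if s[i,4]>20:
        q=W[l==i];print(s[i,4],ce[i].round(),q.min(0).round(1),q.max(0).round(1),q.mean(0).round(1))
        for lo,hi in((222,240),(240,262),(262,276),(276,292)):
            t=q[(q[:,2]>lo)&(q[:,2]<hi)]
            if len(t)>3: print("  z",lo,hi,len(t),t.min(0).round(1),t.max(0).round(1),t.mean(0).round(1))
b=W[(Z>240)&(Z<262)&(hsv[...,0]>100)&(hsv[...,1]>120)];print("boardtop",b.min(0).round(1),b.max(0).round(1))
E
```

```text
1701 [332.  82.] [689.2 -77.  215.2] [716.   33.3 286. ] [699.9 -33.3 241.7]
  z 222 240 775 [693.2 -55.7 229.7] [703.   26.4 238.2] [698.2 -15.8 233.6]
  z 240 262 709 [689.5 -77.  240.4] [716.   27.7 262. ] [702.4 -61.2 245.9]
  z 262 276 24 [692.8  24.  263. ] [701.3  28.4 275.7] [696.   25.3 269.7]
  z 276 292 113 [693.1  24.1 276.7] [702.2  33.3 286. ] [697.4  28.2 282.4]
boardtop [ 719.6 -145.8  240. ] [742.5 113.7 252.1]
```

View pics/w_hook.png

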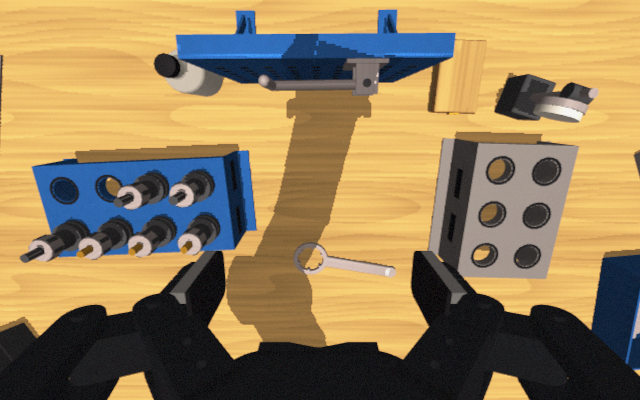

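The tool board is centred in the view, with the hook's upturned end at (265,82) and its pin at (368,83). The tip measures (698,28.7,285), which puts the pin at about (698,-66). The spanner is at (308,258)–(392,271). I'll pinch the tip and swing it through the arc.

```bash
python3 - <<'E'
from h import *
R=down(-np.pi/2);pin=np.array([698,-66.3]);Z=258
movep([698,28.7,330],R);print(movel([698,28.7,Z],max_speed=100,guard=10))
clamp();print(read_state()["finger_gap"])
for a in np.radians([15,30,45,60,75,86,92]):
    p=pin+95*np.array([-np.sin(a),np.cos(a)])
    if movel([*p,Z],max_speed=80,guard=8): break
g=read_state();print(np.degrees(a),g["eef_pos"].round(1),g["ft_force"].round(1),g["finger_gap"])
open_gripper();movel([*g["eef_pos"][:2],345],max_speed=150)
movep([540,-66,430],R);c=snap("wrist","w_hook2");W=cloud(c);im=c["image"];hsv=cv2.cvtColor(im,cv2.COLOR_BGR2HSV);Zc=W[...,2]
m=(hsv[...,1]<90)&(Zc>215)&(Zc<300)&(W[...,0]>560)&(W[...,0]<716)&(abs(W[...,1])<120)
q=W[m];t=q[q[:,2]>276];print("tip",t.mean(0),len(t));b=q[(q[:,2]>228)&(q[:,2]<238)&(q[:,0]<685)];print("bar",b.min(0),b.max(0),np.polyfit(b[:,0],b[:,1],1))
print(read_state()["time"])
E
```

```text
False
7.264573296481494
14.999999999999998 [692.   28.7 258.1] [ 2.  -2.4  2.8] 7.4201104199964165
tip [690.54764101  27.52010551 281.9114442 ] 155Traceback (most recent call last):
  File "<stdin>", line 12, in <module>
    return umr_minimum(a, axis, None, out, keepdims, initial, where)
ValueError: zero-size array to reduction operation minimum which has no identity
```

View pics/w_hook2.png

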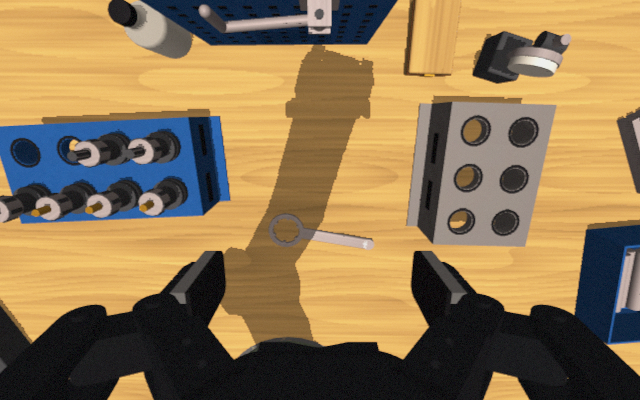

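The hook has only moved about 5° (tip now at (211,17), bar to (320,12)), because the guard tripped early on a transient. I'll continue with a higher guard.

```bash
cat > hk.py <<'E'
from h import *
def see(tag):
    c=snap("wrist",tag);W=cloud(c);hsv=cv2.cvtColor(c["image"],cv2.COLOR_BGR2HSV);Zc=W[...,2]
    m=(hsv[...,1]<90)&(Zc>215)&(Zc<300)&(W[...,0]>560)&(W[...,0]<716)&(abs(W[...,1])<120)
    q=W[m];t=q[q[:,2]>276]
    if len(t): print("tip",t.mean(0).round(1),len(t))
    b=q[(q[:,2]>228)&(q[:,2]<238)&(q[:,0]<680)]
    if len(b): print("bar",b.min(0).round(1),b.max(0).round(1),np.polyfit(b[:,0],b[:,1],1))
    print(read_state()["time"])
E
python3 - <<'E'
from hk import *
R=down(-np.pi/2);pin=np.array([698,-66.3]);Z=258
movep([691,28.2,330],R);print(movel([691,28.2,Z],max_speed=100,guard=10))
clamp();print(read_state()["finger_gap"])
for a in np.radians([15,30,45,60,75,86,93]):
    p=pin+95*np.array([-np.sin(a),np.cos(a)])
    if movel([*p,Z],max_speed=80,guard=25 if a<1.5 else 15): break
g=read_state();print(np.degrees(a),g["eef_pos"].round(1),g["ft_force"].round(1),g["finger_gap"])
open_gripper();movel([*g["eef_pos"][:2],345],max_speed=150)
movep([490,-66,430],R);see("w_hook3")
E
```

```text
False
7.966918290943434
86.0 [600.3 -59.6 257.3] [-2.  2.  6.] 7.580696413530807
tip [603.7 -59.4 282.5] 116
bar [599.4 -68.1 229.1] [665.2 -56.4 237.2] [ -0.04692579 -32.14772135]
55.0417
```

View pics/w_hook3.png

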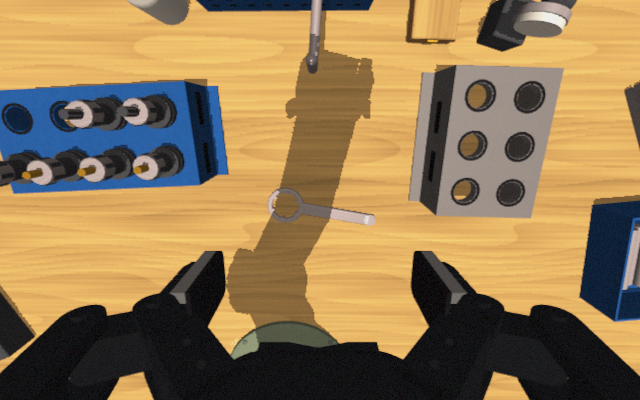

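The bar now runs from (318,5) to (312,65), nearly straight out but about 3° short. I'll nudge the tip to its stop with closed fingers.

```bash
cat >> hk.py <<'E'
def nudge(y0=-20,x=604,z=260,guard=6):
    R=down(-np.pi/2)
    clamp();movep([x,y0,330],R);movel([x,y0,z],max_speed=150)
    for y in np.arange(y0-6,-66,-4):
        h=movel([x,y,z],max_speed=25,guard=guard);g=read_state()
        if h: break
    print("nudge",h,g["eef_pos"].round(1),g["ft_force"].round(1))
    movel([x,y0,z],max_speed=100);movel([x,y0,345],max_speed=200);open_gripper()
E
python3 - <<'E'
from hk import *
nudge()
movep([490,-66,430],down(-np.pi/2));see("w_hook4")
c=dict(np.load("w_hook4.npz"));W=cloud(c);hsv=cv2.cvtColor(c["image"],cv2.COLOR_BGR2HSV)
m=(hsv[...,1]<80)&(abs(W[...,2])<22)&(W[...,0]>330)&(W[...,0]<560)&(abs(W[...,1]+60)<150)
v,u=np.nonzero(m);k,l,s,ce=cv2.connectedComponentsWithStats(m.astype(np.uint8))
for i in range(1,k):
    if s[i,4]<100:continue
    q=W[l==i];print(s[i],q.mean(0).round(1),np.median(q[:,2]).round(1),cv2.minAreaRect(q[:,:2].astype(np.float32)))
E
```

```text
nudge True [604.  -48.3 259.7] [0.1 3.2 2.9]
tip [603.4 -66.8 282.8] 111
bar [600.1 -70.6 229.4] [664.9 -61.7 237.9] [ 1.43793199e-02 -7.56420259e+01]
61.75
[ 268  188  107   38 1267] [384.3 -66.6   6.9] 7.1 ((391.95159912109375, -72.75675201416016), (202.64170837402344, 66.59600067138672), 87.82435607910156)
```

```bash
cat > sp.py <<'E'
from h import *
def spanner(c,h=8):
    W=cloud(c);hsv=cv2.cvtColor(c["image"],cv2.COLOR_BGR2HSV)
    m=((hsv[...,1]<80)&(abs(W[...,2]-4)<16)&(W[...,0]>300)&(W[...,0]<560)&(abs(W[...,1]+60)<190)).astype(np.uint8)
    k,l,s,_=cv2.connectedComponentsWithStats(m);i=1+np.argmax(s[1:,4]);m=(l==i).astype(np.uint8)
    v,u=np.nonzero(m);P=ray(c,np.c_[u,v],h)[:,:2];mu=P.mean(0);d=np.linalg.svd(P-mu,full_matrices=False)[2][0]
    cs,hi=cv2.findContours(m,cv2.RETR_CCOMP,cv2.CHAIN_APPROX_NONE)
    hole=max((x for x,q in zip(cs,hi[0]) if q[3]>=0),key=cv2.contourArea)[:,0]
    (x,y),r=cv2.minEnclosingCircle(ray(c,hole,h)[:,:2].astype(np.float32));e=np.array([x,y])
    far=P[np.argmax(np.hypot(*(P-e).T))]
    hp=P[np.hypot(*(P-e).T)>50];hd=np.linalg.svd(hp-hp.mean(0),full_matrices=False)[2][0];hd*=np.sign(hd@(hp.mean(0)-e))
    t=(hp-hp.mean(0))@[-hd[1],hd[0]]
    print("ring",e.round(1),"r",round(r,1),"handle dir",hd.round(3),np.degrees(np.arctan2(hd[1],hd[0])).round(1),"len",((P-e)@hd).max().round(1),"width",np.ptp(t).round(1),"axis offset of ring",((e-hp.mean(0))@[-hd[1],hd[0]]).round(1))
    return e,hd,hp.mean(0)
E
python3 - <<'E'
from sp import *
for n in("w_hook","w_hook3","w_hook4"):
    e,d,m=spanner(dict(np.load(n+".npz")))
p=m+d*((e+80*d-m)@d);print("grip",p,np.hypot(*p))
for sgn in(1,-1):
    for L in(80,100,120):
        g=e+L*d;yaw=np.arctan2(d[0]*sgn,-d[1]*sgn)
        a=inverse_kinematics([*g,5],down(yaw));print(sgn,L,yaw,None if a is None else np.round(a,2))
        for th in(0,45,60,75,85):
            t=np.radians(th);x=np.array([np.cos(t),0,np.sin(t)]);z=np.array([np.sin(t),0,-np.cos(t)])
            D=down(yaw);xs=np.sign(-(D[:2,0]@d))*x  # tool x along ring direction sign
            Rt=np.c_[xs,np.cross(z,xs),z];pos=np.array([620,-66,225])-L*x+z*6
            a=inverse_kinematics(pos,Rt);print("   th",th,None if a is None else np.round(a,2))
E
```

```text
ring [396.8  -3.6] r 26.3 handle dir [-0.177 -0.984] -100.2 len 172.2 width 22.8 axis offset of ring 0.1
ring [395.7  -3.8] r 26.5 handle dir [-0.176 -0.984] -100.2 len 171.6 width 22.5 axis offset of ring -0.0
ring [394.6  -3. ] r 27.4 handle dir [-0.176 -0.984] -100.1 len 172.3 width 22.8 axis offset of ring -1.3
grip [381.80556626 -81.96998796] 390.5055305043485
1 80 -0.17664481332396234 [-0.12  0.66  0.22  2.35 -0.74  0.2   0.62]
   th 0 [-0.6   0.57  0.89  1.86 -0.53  0.97 -1.04]
   th 45 [ 0.22  0.44 -0.25  2.42  2.99  0.5   1.78]
   th 60 None
   th 75 None
   th 85 None
1 100 -0.17664481332396234 [-0.06  0.66  0.22  2.34 -0.73  0.2   0.66]
   th 0 [-0.62  0.53  0.9   1.91 -0.51  0.95 -1.05]
   th 45 None
   th 60 None
   th 75 None
   th 85 None
1 120 -0.17664481332396234 [-0.01  0.66  0.23  2.34 -0.72  0.21  0.7 ]
   th 0 [-0.64  0.49  0.9   1.96 -0.48  0.92 -1.06]
   th 45 None
   th 60 None
   th 75 None
   th 85 [ 0.26  1.22 -0.24  2.42  3.3   1.93  1.87]
-1 80 2.9649478402658307 [-0.29  0.71  0.46  2.35 -1.17  0.32 -2.1 ]
   th 0 [ 0.75  0.61 -1.07  1.79  0.6   1.1   1.05]
   th 45 [ 0.98  0.77 -1.27  2.39  2.21  0.78 -0.33]
   th 60 None
   th 75 None
   th 85 None
-1 100 2.9649478402658307 [-0.23  0.71  0.45  2.35 -1.15  0.31 -2.07]
   th 0 [ 0.77  0.57 -1.07  1.84  0.57  1.07  1.06]
   th 45 None
   th 60 None
   th 75 None
   th 85 None
-1 120 2.9649478402658307 [-0.17  0.71  0.44  2.35 -1.12  0.31 -2.04]
   th 0 [ 0.79  0.54 -1.07  1.89  0.54  1.04  1.07]
   th 45 None
   th 60 None
   th 75 None
   th 85 [ 0.26  1.22 -0.24  2.42  3.3   1.93 -1.27]
```

The spanner was knocked a little: its ring is now at (396,-3) with the handle at -100°. It can be picked there, but tilting it steeply at the hook looks limited by reach, so I'm scanning which tilts and yaws are reachable.

```bash
cat > geo.py <<'E'
from h import *
def pose(ring,th,phi,L,tau,sgn,dz=6):
    """ring centre; spanner elevation th, heading phi (handle->ring); grip L from ring; tool tilt tau; sgn picks tool x"""
    f=np.array([np.cos(phi),np.sin(phi),0]);k=np.array([0,0,1.])
    u=np.cos(th)*f+np.sin(th)*k; x=sgn*(np.cos(tau)*f+np.sin(tau)*k); z=np.sin(tau)*f-np.cos(tau)*k
    return np.asarray(ring)-L*u+z*dz, np.c_[x,np.cross(z,x),z]
E
python3 - <<'E'
from geo import *
import itertools
r=np.radians
for phi in(-60,-30,0,30,60):
  for L in(80,120,150):
    o=[]
    for th in(45,70):
      for tau in(0,15,30,45,60):
        if tau>th: continue
        for sgn in(1,-1):
          ok=[inverse_kinematics(*pose((x,-66,z),r(th),r(phi),L,r(tau),sgn)) is not None for x,z in((604,300),(610,222),(630,215))]
          if all(ok): o.append((th,tau,sgn))
    print(phi,L,o)
E
```

```text
-60 80 [(45, 0, 1), (45, 0, -1), (45, 15, 1), (45, 15, -1), (45, 30, 1), (45, 30, -1), (45, 45, 1), (45, 45, -1), (70, 0, 1), (70, 0, -1), (70, 15, 1), (70, 15, -1), (70, 30, 1), (70, 30, -1), (70, 45, 1), (70, 45, -1), (70, 60, 1), (70, 60, -1)]
-60 120 [(45, 0, 1), (45, 0, -1), (45, 15, 1), (45, 15, -1), (45, 30, 1), (45, 30, -1), (45, 45, 1), (45, 45, -1), (70, 0, 1), (70, 0, -1), (70, 15, 1), (70, 15, -1), (70, 30, 1), (70, 30, -1), (70, 45, 1), (70, 45, -1), (70, 60, 1), (70, 60, -1)]
-60 150 [(45, 0, 1), (45, 0, -1), (45, 15, 1), (45, 15, -1), (45, 30, 1), (45, 30, -1), (45, 45, 1), (45, 45, -1), (70, 0, 1), (70, 0, -1), (70, 15, 1), (70, 15, -1), (70, 30, 1), (70, 30, -1), (70, 45, 1), (70, 45, -1), (70, 60, 1), (70, 60, -1)]
-30 80 [(45, 0, 1), (45, 0, -1), (45, 15, 1), (45, 15, -1), (45, 30, 1), (45, 30, -1), (45, 45, 1), (45, 45, -1), (70, 0, 1), (70, 0, -1), (70, 15, 1), (70, 15, -1), (70, 30, -1), (70, 45, 1), (70, 45, -1), (70, 60, 1), (70, 60, -1)]
-30 120 [(45, 0, 1), (45, 0, -1), (45, 15, 1), (45, 15, -1), (45, 30, -1), (45, 45, 1), (45, 45, -1), (70, 0, 1), (70, 0, -
[... 1555 characters left out ...]
, 1), (45, 15, -1), (45, 30, 1), (45, 30, -1), (45, 45, 1), (45, 45, -1), (70, 0, 1), (70, 0, -1), (70, 15, 1), (70, 15, -1), (70, 30, 1), (70, 30, -1), (70, 45, 1), (70, 45, -1), (70, 60, 1), (70, 60, -1)]
60 120 [(45, 0, 1), (45, 0, -1), (45, 15, 1), (45, 15, -1), (45, 30, 1), (45, 30, -1), (45, 45, 1), (45, 45, -1), (70, 0, 1), (70, 0, -1), (70, 15, 1), (70, 15, -1), (70, 30, 1), (70, 30, -1), (70, 45, 1), (70, 45, -1), (70, 60, 1), (70, 60, -1)]
60 150 [(45, 0, 1), (45, 0, -1), (45, 15, 1), (45, 15, -1), (45, 30, 1), (45, 30, -1), (45, 45, 1), (45, 45, -1), (70, 0, 1), (70, 0, -1), (70, 15, 1), (70, 15, -1), (70, 30, 1), (70, 30, -1), (70, 45, 1), (70, 45, -1), (70, 60, 1), (70, 60, -1)]
```

Heading φ=30° is fully reachable at both 45° and 70°. I'll pick the spanner near its centre of mass after a fresh check, then drop the ring over the upturned end.

```bash
cat > pick.py <<'E'
from geo import *; from sp import spanner
e,d,m=spanner(snap("wrist","w_sp")); e=m-d*((m-e)@d)
L=80; phi=np.arctan2(-d[1],-d[0])
P=lambda z:pose((*e,z),0,phi,L,0,1,1.5)
assert np.hypot(*(e-[395,-3.5]))<6, e
movep(*P(100)); print(movel(P(4)[0],max_speed=80,guard=12)); clamp()
g=read_state(); print(g["eef_pos"].round(1),g["finger_gap"])
movel(P(120)[0],max_speed=100); movel([470,-120,300],max_speed=150)
g=read_state(); print(g["ft_force"].round(1),g["torque"].round(2),g["finger_gap"],g["time"])
movep(*pose((560,-66,345),np.radians(45),np.radians(30),L,np.radians(45),1,1.5))
snap("scene","s_held"); c=cv2.imread("pics/s_held.png")[130:350,150:470]; cv2.imwrite("pics/s_held_c.png",cv2.resize(c,None,fx=2,fy=2)); print(read_state()["finger_gap"])
E
python3 pick.py
```

```text
ring [395.7  -3.9] r 26.5 handle dir [-0.178 -0.984] -100.3 len 171.7 width 22.5 axis offset of ring -0.3
False
[381.6 -82.6   2.8] 19.776767224439713
[ 0.   0.7 -4.4] [-0.11  0.06  0.02] 19.101299865019868 68.2167
19.615241177064185
```

View pics/s_held_c.png

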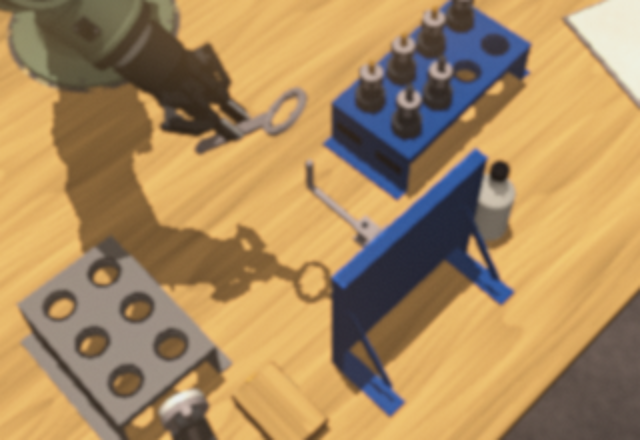

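The spanner is held with its ring up at crop (286,110), and the hook stands straight out with its tip at (309,168). I'll check the ring centre by range, then hang it.

```bash
cat > hang.py <<'E'
from geo import *
c=camera("scene");W=cloud(c).reshape(-1,3);q=W[(np.hypot(W[:,0]-560,W[:,1]+66)<36)&(abs(W[:,2]-345)<40)]
print("ring pts",len(q),q.mean(0).round(1),((q.min(0)+q.max(0))/2).round(1),q.min(0).round(),q.max(0).round())
r=np.radians;L=80
S=lambda x,z,th:pose((x,-66.5,z),r(th),r(30),L,r(th),1,1.5)
movel(*S(604,345,45),max_speed=120)
for z in(320,290,260,235,224):
    h=movel(*S(604,z,45),max_speed=60,guard=8)
    if h: break
g=read_state();print("drop",h,z,g["eef_pos"].round(1),g["ft_force"].round(1))
snap("scene","s_drop");c=cv2.imread("pics/s_drop.png")[130:330,230:470];cv2.imwrite("pics/s_drop_c.png",cv2.resize(c,None,fx=3,fy=3))
E
python3 hang.py
```

```text
ring pts 286 [560.1 -68.5 345.5] [558.9 -66.4 340.7] [528. -97. 309.] [590. -36. 372.]Traceback (most recent call last):
  File "hang.py", line 8, in <module>
    h=movel(*S(604,z,45),max_speed=60,guard=8)
workcell.PlanningError: the arm cannot follow that straight line within its joint ranges
```

```bash
python3 - <<'E'
from geo import *
r=np.radians;g=read_state();print(g["eef_pos"].round(1),g["qpos"].round(2))
for phi in(30,45,60,-30,-45):
  print(phi)
  for x,z,th in((604,345,45),(604,320,45),(604,290,45),(604,260,45),(604,224,45),(613,220,57),(622,216,70)):
    a=inverse_kinematics(*pose((x,-66.5,z),r(th),r(phi),80,r(th),1,1.5));print("  ",z,th,None if a is None else a.round(2))
E
```

```text
[556.1 -94.4 202.7] [ 1.12  0.56 -0.93  2.21 -1.26  0.16  0.56]
30
   345 45 [ 0.9   0.29 -0.6   2.15 -1.13  0.47  0.28]
   320 45 [ 0.97  0.35 -0.7   2.17 -1.17  0.39  0.35]
   290 45 [ 1.05  0.45 -0.81  2.19 -1.21  0.28  0.45]
   260 45 [ 1.12  0.56 -0.93  2.21 -1.26  0.16  0.56]
   224 45 [-0.39  0.99  1.22  2.3   4.4   1.52  0.87]
   220 57 [ 1.25  0.92 -1.08  2.26  3.55  0.22  2.3 ]
   216 70 [ 1.28  1.18 -1.09  2.24  3.76  0.39  2.33]
45
   345 45 [ 0.65  0.36 -0.22  2.   -1.02  0.79  0.41]
   320 45 [ 0.67  0.4  -0.25  2.02 -1.06  0.75  0.48]
   290 45 [ 0.76  0.46 -0.37  2.04 -1.06  0.67  0.52]
   260 45 [ 0.85  0.53 -0.49  2.05 -1.04  0.58  0.55]
   224 45 [ 0.93  0.62 -0.61  2.07 -1.02  0.47  0.58]
   220 57 [ 1.16  0.87 -0.88  2.07 -1.12  0.38  0.84]
   216 70 [ 1.28  1.16 -1.04  2.04 -1.16  0.34  1.07]
60
   345 45 [ 0.65  0.47 -0.22  1.81 -0.85  1.01  0.46]
   320 45 [ 0.67  0.5  -0.23  1.83 -0.86  0.97  0.5 ]
   290 45 [ 0.68  0.55 -0.26  1.85 -0.87  0.92  0.54]
   260 45 [ 0.7   0.59 -0.29  1.87 -0.88  0.86  0.59]
   224 45 [ 0.73  0.66 -0.33  1.89 -0.88  0.8   0.64]
   220 57 [ 0.98  0.85 -0.64  1.86 -0.85  0.74  0.7 ]
   216 70 [ 1.1   1.07 -0.8   1.82 -0.85  0.75  0.8 ]
-30
   345 45 None
   320 45 None
   290 45 [ 0.01  0.31 -0.45  2.32  1.61  0.73  2.4 ]
   260 45 [ 0.33  0.46 -0.86  2.33  1.71  0.94  2.34]
   224 45 [ 0.45  0.66 -1.07  2.34  1.8   1.16  2.31]
   220 57 [ 0.24  0.77 -0.87  2.4   2.04  1.39  2.03]
   216 70 [-0.26  0.85 -0.24  2.41  2.18  1.43  1.59]
-45
   345 45 [ 0.39  0.43 -1.07  2.11  1.33  1.21  2.51]
   320 45 [-0.44  0.31 -0.04  2.17  1.2   0.82  2.51]
   290 45 [-0.77  0.39  0.38  2.21  1.21  0.63  2.45]
   260 45 [-1.08  0.59  0.83  2.25  1.12  0.33  2.46]
   224 45 [-1.07  0.7   0.84  2.27  1.31  0.24  2.22]
   220 57 [-0.66  0.67  0.17  2.27  1.68  0.85  1.8 ]
   216 70 [-0.69  0.86  0.17  2.25  1.78  1.09  1.58]
```

The reason is a joint limit at φ=30 lower down. φ=45 is continuous on the same branch, so I'll turn in place about the post and carry on.

```bash
cat > hang2.py <<'E'
from geo import *
r=np.radians;L=80
S=lambda x,z,th,phi=45:pose((x,-66.5,z),r(th),r(phi),L,r(th),1,1.5)
print(inverse_kinematics(*S(604,260,45)).round(2))
for a in((604,262,45,37),(604,260,45),(604,240,45),(604,226,45),(613,222,57),(622,219,70)):
    h=movel(*S(*a),max_speed=40,guard=10);g=read_state()
    print(a,h,g["eef_pos"].round(1),g["ft_force"].round(1),g["qpos"].round(2))
    if h: break
snap("scene","s_drop");c=cv2.imread("pics/s_drop.png")[130:330,230:470];cv2.imwrite("pics/s_drop_c.png",cv2.resize(c,None,fx=3,fy=3));print(g["time"])
E
python3 hang2.py
```

```text
[ 0.85  0.53 -0.49  2.05 -1.04  0.58  0.55]
(604, 262, 45, 37) False [559.9 -99.5 204.7] [-0.6  1.2 -3.8] [ 1.02  0.53 -0.75  2.14 -1.08  0.36  0.48]
(604, 260, 45) False [ 564.9 -105.2  202.4] [ 0.1 -0.2 -3.1] [ 0.96  0.56 -0.65  2.05 -0.92  0.51  0.45]
(604, 240, 45) False [ 564.8 -105.7  182.3] [ 1.6  0.1 -3. ] [ 0.97  0.61 -0.66  2.06 -0.93  0.47  0.49]
(604, 226, 45) False [ 564.7 -105.7  168.2] [-0.   0.2 -2.8] [ 0.98  0.64 -0.68  2.06 -0.94  0.44  0.52]
(613, 222, 57) False [583.2 -96.5 154.4] [ 0.6 -0.8 -3. ] [ 1.17  0.87 -0.9   2.07 -1.08  0.36  0.8 ]
(622, 219, 70) False [603.8 -84.7 143.7] [ 0.6  0.6 -3.3] [ 1.29  1.16 -1.06  2.04 -1.12  0.33  1.03]
76.1833
```

View pics/s_drop_c.png

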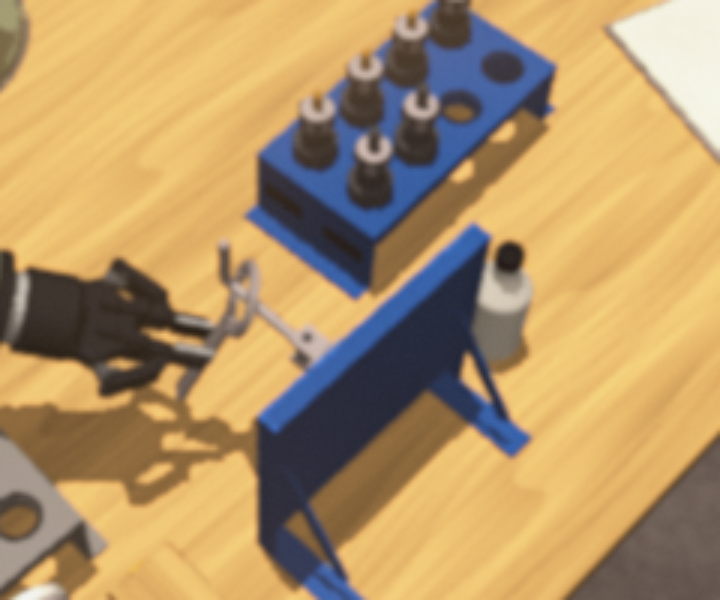

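The hook bar passes through the ring at crop (245,290), with the upturned end at (225,265) in front of it. Now I lower it to contact, release and back off.

```bash
python3 - <<'E'
from geo import *; from hk import see
r=np.radians;S=lambda x,z,th:pose((x,-66.5,z),r(th),r(45),80,r(th),1,1.5)
try: movel(*S(632,219,70),max_speed=40,guard=10);x=632
except PlanningError as e: print(e);x=622
for z in np.arange(217,206,-2):
    h=movel(*S(x,z,70),max_speed=15,guard=3);g=read_state()
    if h: break
print(h,z,g["ft_force"].round(1),g["eef_pos"].round(1))
open_gripper();R=g["tool_rot"]
wait(0.5);movel(g["eef_pos"]-90*R[:,2],max_speed=60)
wait(1)
movep([480,-150,430],down(-np.pi/2)); 
movep([490,-66,430],down(-np.pi/2));see("w_h5")
snap("scene","s_end");c=cv2.imread("pics/s_end.png")[130:330,230:470];cv2.imwrite("pics/s_end_c.png",cv2.resize(c,None,fx=3,fy=3))
E
```

```text
True 213 [ 1.1 -1.5  1. ] [613.8 -85.  137.4]
tip [603.3 -66.6 282.6] 120
bar [599.2 -87.8 228.1] [664.6 -36.4 237.9] [ -0.2931156  122.24045785]
83.8583
```

View pics/s_end_c.png

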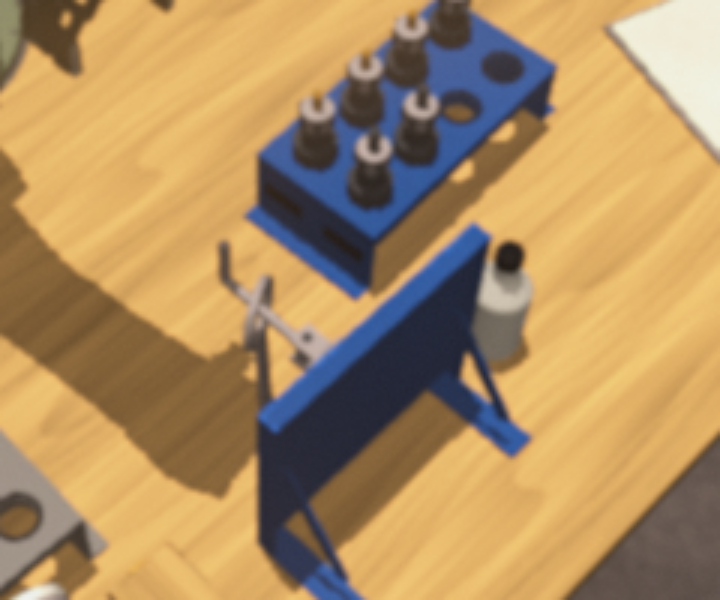

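The spanner hangs freely on the bar (ring at crop (258,310), handle down), and the hook tip is at y=-66.6, still at its stop. All six holders are seated and the tray is empty, so I'm handing in.

```bash
python3 -c "
from workcell import *
wait(0.5);print(max(abs(read_state()['qvel'])));print(finish_job())"
```

```text
0.00212016517631644
the job is handed in; nothing more can be done
None
```

The job is handed in: the hook is out at its stop with the spanner hanging on it by its ring, and all three spares from the tray are seated upright in rack pockets, at about 84 s of the 210 s allowed; no verdict was returned.

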